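# Jack up the distillation stand and hold the pump handle down

## Task

The levelling foot of the distillation stand needs a shim: set the red hydraulic jack on the bench with its saddle centred under the marked lift point of the stand's yellow jacking lug, then pump its handle until the foot is about 1 cm clear of the bench (6 to 14 mm). Finish with the handle pressed fully down and keep holding it there, still pressing when your program ends, so that I can slide the shim in. Lift with the jack only, keep the arm off the stand and its glassware, and leave everything else on the bench where it is.

Things in the scene. Friction and masses are not known exactly. Their poses are not given: they have to be found in the camera images.
- jack: low red hydraulic jack, loose, 0.94 kg; slides on the bench. Origin: underside of the base plate below the reservoir; x points to the ram, handle at the -x end. Base 68 mm wide (y), 12 thick, x -130 to +92. Reservoir block (grip here, near the centre of mass): flat sides 40 mm apart in y, x -42 to 42, top at 52. Ram housing 46 mm across at x = 65, top at 50
- saddle (a point): centre of the top of the dark steel saddle, a 34 mm disc on the ram at the jack's x = 65 mm; starts lowered, 65 mm above the bench. A full handle stroke raises it about 5 mm, up to 28 mm in all; a half stroke gains nothing, so let the handle come right up each time. It stays up (sinks under 0.1 mm/s) and cannot be lowered again
- handle: the jack's pump handle: steel bar, black rubber grip at its end. Origin: pivot pin along the jack's y, at jack x = -55, 58 mm up. The bar runs from it to the jack's -x, sprung up to 0.65 rad above level (2 to 4 N at the grip); its bottom stop is 0.03 rad above level. Pressing down pumps, about 4 to 8 N at the grip; let up, it springs back for the next stroke. Press from above, no grasp needed
- handle_grip (a point): point on the handle's centre line in the rubber grip (22 mm thick, 75 mm long, far end 160 mm from the pivot), 122 mm from the pivot: 132 mm above the jack's underside with the handle up, 62 mm fully down
- rail: the stand's base rail: aluminium channel 60 mm wide, 490 long, top 90 mm above the bench, with rods, heating mantle, flask and condenser (2.6 kg). Origin: at bench height below the lift point; y runs from the lug along the rail to the fixed foot, z up. It only tilts up about that foot's pin (along x, at y = 500, z = 55 mm); about 12 N at the lug lifts it
- lift_point (a point): marked lift point: centre of the underside of the yellow jacking lug, below the black ring and dot on its top. The lug, a plate 54 mm wide and 10 thick, sticks out of the rail's free end; underside 70 mm above the bench, free edge 27 mm beyond this point, rail's end plate 31 mm behind it
- foot (a point): centre of the underside of the rail's levelling foot (black disc 40 mm across on a steel screw), 75 mm behind the lift point to the rail's +y; at bench height at the start. Rises 0.85 mm per mm of lug lift
- beaker: bystander: glass beaker, 68 mm across, 90 mm high; origin at its underside
- amber_bottle: bystander: amber glass bottle with black cap, 60 mm across, 150 mm high; origin at its underside
- wash_jar: bystander: white plastic jar with blue cap, 60 mm across, 90 mm high; origin at its underside
- cork_ring: bystander: cork ring, 90 mm across, 30 mm high, that holds the small flask; origin at its underside
- flask: bystander: small round-bottomed glass flask standing in the cork ring, 69 mm across, 102 mm high; origin at its underside
- shim: bystander: steel shim plate, 60 x 50 x 5 mm, lying flat: it is for the person, not for the robot; origin at its underside
- spanner: bystander: steel open-ended spanner, 150 mm long, lying flat
- boss_head: bystander: aluminium boss head (rod clamp), 30 x 45 x 26 mm, with a wing screw; origin at its underside

How it is judged:
By the outcome, as a careful person would: the job done as asked, in the order asked, and still so for the second after the job is handed in, while the arm keeps its last pose, push and grip.
It also fails if it takes over 53 s, if anything falls off the work surface, if the arm or the gripper's body presses on something with over 40 N, if the wrist force passes 120 N, or if a joint passes its speed limit or range.

## Robot

A 6-joint arm with a two-finger parallel gripper is mounted at the origin on the work surface. World frame = base frame: x ahead of the robot, y to its left, z up, the work surface at z = 0. Lengths are in m, angles in degrees, forces in N, time in s.
With the tool pointing down it reaches from about 0.25 to 0.725 m from the base axis. Payload 9.7 kg.
Tool frame: the origin (TCP) lies at the very end of the fingers, on their centre line; the grasp point (between the pads) lies 19 mm behind it; z points along the fingers, y is the direction in which the jaws open and shut (so a half turn about z gives the same grasp; the last joint's range is limited). The gripper opens to 85 mm and grips with 20 to 120 N. Pads are 22 mm wide; open, the fingers measure 114 mm over their backs; the gripper's body (76 mm by 85 mm) begins 54 mm behind the grasp point. The pads swing forward as they close: fully open they stand 13 mm farther back than shut.
Start: joints at [67.552, 4.979, 10.078, 95.1, 0, 90], TCP at [0.21, 0.508, 0.231] pointing down, gripper open.
Joint ranges: [-179.16, 179.16], [-48.56, 103.87], [-65.8, 70.77], [-126.05, 130.52], [-82.76, 87.17], [-180, 180]. Speed limits (degrees/s): [127.2, 127.2, 147.25, 180, 180, 180].

## Interface

Orientations are given as [roll, pitch, yaw] about the fixed x, y, z axes, in that order (R = Rz(yaw) Ry(pitch) Rx(roll)).
In Python, from workcell import bot, camera, ticket gives the robot as it stands.
- The arm moves only by the shell command python3 -m jog 'ROWS' [FORCE]. ROWS is a JSON object of lists of equal length, an entry for each row: "turn": the turn, a rotation vector about the world's x, y, z each as a share of 8 degrees, from -1 to 1, a list of three; "delta_pos": the shift along the world's x, y, z each as a share of 50 mm, from -1 to 1, a list of three; "hand": the opening, from -1 (shut) to 1 (fully open). A call has exactly 10 rows; each row shifts and turns the commanded pose from where the row before left it; what a row does not reach is not made up. A row lasts 1/10 s, in which the tool goes at most 50 mm and 8.59 degrees, less where a joint would pass 70% of its speed; a pose out of reach is approached as far as the arm can. A call with a number of a shift or a turn outside -1 to 1 is refused whole. A call with a gripper value outside its range is refused whole. The fingers move at their own pace and stop on an object; FORCE is the grip in N (left out, the last holds). Time passes only in rows, so rows that do not move let the fingers close, or fill a call up. It gives the time, the measured TCP pose, the force and the opening at its end, in the units of the state.
- bot.get_obs(): the state, without advancing time (a new reading comes with each control period).
- camera(name): name is "side" or "top"; returns a dict with "frame" (384x512x3 uint8, red, green, blue), "range_z" (384x512 float32, m along the optical axis (not along the pixel's ray), 0 where there is no reading), "fx", "fy", "cx", "cy" (pixels), "k1" (the pictures are not rectified: a ray, as slopes to the right and down, at radius r is drawn at 1 + k1 r^2 times it, then the intrinsics apply), "extrinsics" (4x4, takes a point from world to camera coordinates). Camera axes: x right, y up, looking along -z (the intrinsics and any distortion apply to the point x, -y, -z); pixel columns grow to the right and rows downward; lengths in m; the calibration is good to about 2 mm. A picture is of the moment at which its call begins.
- ticket.job_done(): hands the job in, once; it reports no verdict.
The state is a dict: "time": time; "q": joint angles; "qd": joint speeds; "joint_efforts": joint torques, N m; "ee_pos": TCP position; "tcp_rot": TCP orientation; "wrist_force": force on the tool from outside, world axes, zero at the start; "torque": the same for the moment, N m; "opening": finger opening in m.
Only numpy, scipy, OpenCV 4.12 (cv2) and the standard library are available. Lean on these libraries where they do the work, as an engineer would, in place of code of your own. Each camera call takes 0.05 s, during which the arm holds its last target.

## Working session

There is one attempt and no reset: what is moved stays moved. The work goes in short steps, Python scripts to look and compute and a shell command to move; the robot and the scene stay as the last step left them, time stands still between calls to the robot, and variables do not carry over. Pictures are saved under pics/ and viewed, and the job is handed in when it is done.

```bash
ls; mkdir -p pics; cat > h.py <<'E'
import numpy as np, cv2
from workcell import bot, camera, ticket
def world(c):
    z=c["range_z"].astype(float); H,W=z.shape
    u,v=np.meshgrid(np.arange(W),np.arange(H))
    K=np.array([[c["fx"],0,c["cx"]],[0,c["fy"],c["cy"]],[0,0,1]])
    p=cv2.undistortPoints(np.stack([u,v],-1).reshape(-1,1,2).astype(float),K,np.array([c["k1"],0,0,0.])).reshape(H,W,2)
    P=np.stack([p[...,0]*z,-p[...,1]*z,-z,np.ones_like(z)],-1)
    w=P@np.linalg.inv(np.array(c["extrinsics"])).T
    w=w[...,:3]; w[z==0]=np.nan
    return w
def snap(name,tag):
    c=camera(name); np.savez(f"pics/{tag}.npz",**{k:np.array(v) for k,v in c.items()})
    cv2.imwrite(f"pics/{tag}.png",cv2.cvtColor(c["frame"],cv2.COLOR_RGB2BGR)); return c,world(c)
def load(tag):
    d=np.load(f"pics/{tag}.npz"); c={k:(d[k] if d[k].ndim else float(d[k])) for k in d}; return c,world(c)
E
python3 - <<'E'
from h import *
for n in("side","top"):
    c,w=snap(n,n+"0"); print(n,c["fx"],c["k1"],np.linalg.inv(np.array(c["extrinsics"]))[:3].round(3).tolist())
print(bot.get_obs())
E
```

```text
pics
side 388.42903391922573 0.010669510691760212 [[0.772, 0.474, -0.424, 0.057], [-0.635, 0.564, -0.527, -0.629], [-0.011, 0.676, 0.736, 0.997]]
top 409.3487343505176 0.036830666155546574 [[0.028, 0.998, -0.053, 0.505], [-1.0, 0.028, 0.001, 0.028], [0.003, 0.053, 0.999, 1.388]]
{'time': 0.1, 'q': array([ 6.75526646e+01,  5.00693788e+00,  1.00404525e+01,  9.51007238e+01,
       -1.23922987e-03,  9.00008439e+01]), 'qd': array([ 0.05774553, -0.00036712,  0.17748417,  0.00792249,  0.04943133,
        0.04068814]), 'joint_efforts': array([-5.37939086e-04, -5.21563947e+01,  4.65651011e+01,  1.59980881e-02,
       -2.49713014e-05,  2.19307452e-06]), 'ee_pos': array([0.20993545, 0.50813345, 0.23067674]), 'tcp_rot': array([-1.79932791e+02,  1.24021890e-03,  1.57551822e+02]), 'wrist_force': array([ 0.45557224, -0.55020788, -0.3413541 ]), 'torque': array([-0.02002557, -0.02550042,  0.02344704]), 'opening': 0.08515341931640955}
```

View pics/side0.png

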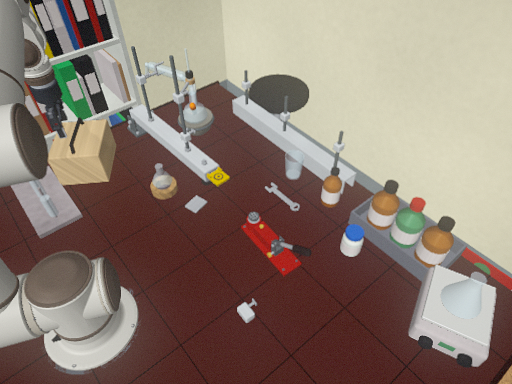

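View pics/top0.png

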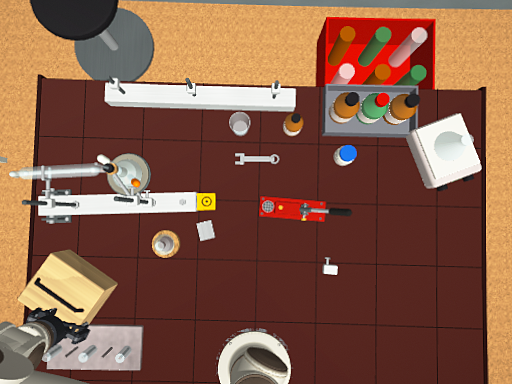

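The top view shows the yellow lug at (207,201) with the rail running left. The red jack is at about (300,210), its saddle at (268,206) facing the lug and its handle to the right at (335,212). The spanner is at (258,159), the shim at (206,230) and the boss head at (331,268). Next I measure these.

```bash
python3 - <<'E'
from h import *
for t in("top0","side0"):
    c,w=load(t); f=c["frame"].astype(int); R,G,B=f[...,0],f[...,1],f[...,2]
    z=w[...,2]
    inb=(w[...,0]>.2)&(w[...,0]<.75)&(abs(w[...,1])<.55)
    yel=(R>150)&(G>120)&(B<90)&inb&(z>.06)&(z<.1)
    p=w[yel]; print(t,"yellow n",len(p),p.mean(0).round(4),p.min(0).round(4),p.max(0).round(4))
    red=(R>130)&(G<60)&(B<60)&inb&(z<.1)&(z>.004)
    p=w[red]; print("red n",len(p),p.min(0).round(4),p.max(0).round(4), np.histogram(p[:,2],bins=np.arange(0,.08,.006))[0])
    for lo,hi,n in((.006,.02,"base"),(.045,.06,"top")):
        q=w[red&(z>lo)&(z<hi)]
        if len(q)<5: continue
        r=cv2.minAreaRect((q[:,:2]*1000).astype(np.float32)); print(n,len(q),r,np.median(q[:,2]).round(4))
    print("bench z",np.nanmedian(z[inb&(abs(z)<.02)]))
    # rail top
    ra=(abs(z-.09)<.006)&(w[...,1]>.15)&(w[...,1]<.62)&(R>170)&(G>170)&(B>170)&(w[...,0]>.25)&(w[...,0]<.55)
    q=w[ra]; r=cv2.minAreaRect((q[:,:2]*1000).astype(np.float32)); print("rail",len(q),r)
    im=cv2.cvtColor(c["frame"],cv2.COLOR_RGB2BGR)
    a=im[180:240,180:360] if t=="top0" else im[160:280,180:330]
    cv2.imwrite(f"pics/{t}_crop.png",cv2.resize(a,None,fx=4.4,fy=4.4,interpolation=cv2.INTER_NEAREST))
E
```

```text
top0 yellow n 282 [0.5413 0.1702 0.0817] [ 0.2641 -0.0668  0.061 ] [0.5684 0.4591 0.0989]
red n 930 [ 0.4874 -0.2251  0.0041] [ 0.5663 -0.0033  0.0771] [ 15 254 331  10   3   0   2  21 219  74   0   0   1]
base 595 ((526.7975463867188, -113.4944839477539), (220.31874084472656, 69.2707290649414), 86.759765625) 0.0126
top 310 ((532.0391845703125, -72.07489776611328), (127.5532455444336, 43.25090789794922), 87.90494537353516) 0.0522
bench z 0.000855194604175713
rail 1707 ((468.330810546875, 409.99176025390625), (418.91168212890625, 163.23863220214844), 89.99994659423828)
side0 yellow n 211 [0.5386 0.1694 0.0815] [0.5107 0.1387 0.0738] [0.5669 0.2012 0.0945]
red n 1065 [ 0.4851 -0.2256  0.0057] [5.549e-01 3.000e-04 5.740e-02] [  2 328 311  30  24  27  36  38 237  32   0   0   0]
base 649 ((524.873291015625, -113.11075592041016), (225.26124572753906, 68.64723205566406), 86.41322326660156) 0.012
top 299 ((526.595458984375, -70.06116485595703), (129.31179809570312, 41.56272888183594), 87.73493194580078) 0.0514
bench z 0.0005489418577760974
rail 965 ((525.63330078125, 410.5959777832031), (60.12666702270508, 419.7705993652344), 2.8577444553375244)
```

```bash
sleep 1; ls pics
```

```text
side0.npz
side0.png
side0_crop.png
top0.npz
top0.png
top0_crop.png
```

View crops.

View pics/top0_crop.png

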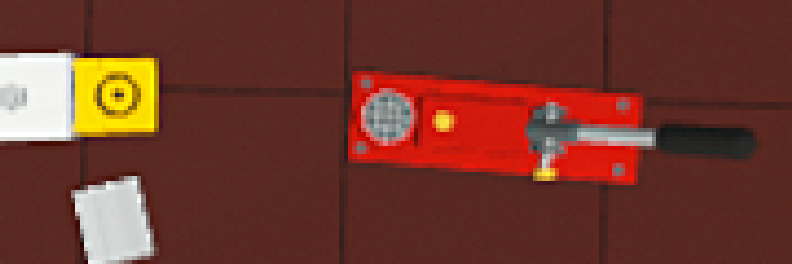

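View pics/side0_crop.png

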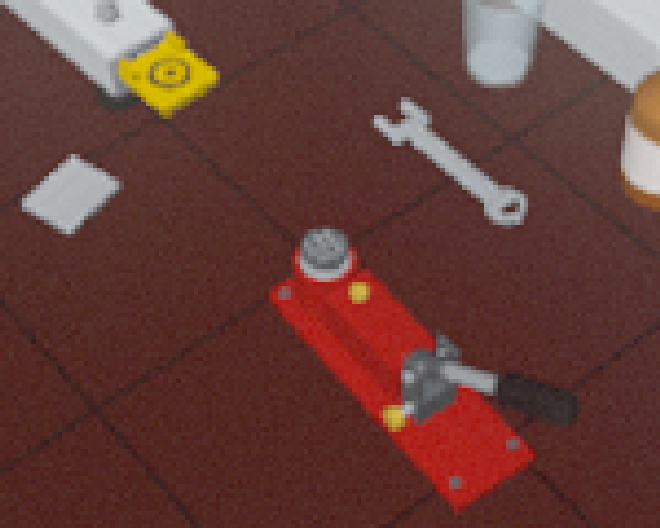

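```bash
cat >> h.py <<'E'
def ray(c,u,v,z):
    K=np.array([[c["fx"],0,c["cx"]],[0,c["fy"],c["cy"]],[0,0,1]])
    p=cv2.undistortPoints(np.array([[[u,v]]],float),K,np.array([c["k1"],0,0,0.]))[0,0]
    M=np.linalg.inv(np.array(c["extrinsics"])); d=M[:3,:3]@np.array([p[0],-p[1],-1]); o=M[:3,3]
    return o+d*(z-o[2])/d[2]
E
python3 - <<'E'
from h import *
t,_=load("top0"); s,_=load("side0")
def cr(x,y,o): return x/4.4+o[0]-.5, y/4.4+o[1]-.5
for n,z,a,b in(("lift",.08,(118,94),(170,72)),("saddle",.065,(388,117),(324,241))):
    print(n,ray(t,*cr(*a,(180,180)),z).round(4),ray(s,*cr(*b,(180,160)),z).round(4))
print("grip", ray(t,*cr(708,141,(180,180)),.132+.01).round(4))
print("shim corners",[ray(t,*cr(*a,(180,180)),.005).round(3)[:2].tolist() for a in((75,190),(135,177),(155,255),(93,264))])
for tag in("top0","side0"):
    c,w=load(tag); f=c["frame"].astype(int); R,G,B=f[...,0],f[...,1],f[...,2]
    z=w[...,2]
    m=(abs(w[...,0]-.53)<.03)&(abs(w[...,1]+.029)<.03)&(z>.06)&(z<.075)&(abs(R-G)<25)
    q=w[m]; print(tag,"saddle pts",len(q),q.mean(0).round(4),((q.min(0)+q.max(0))/2).round(4))
    m=(abs(w[...,0]-.54)<.045)&(abs(w[...,1]-.17)<.05)&(z>.07)&(z<.09)&(R>150)&(G>110)&(B<110)
    q=w[m]; print("lug",len(q),q.mean(0).round(4),cv2.minAreaRect((q[:,:2]*1000).astype(np.float32)))
    m=(R<70)&(G<70)&(B<70)&(abs(w[...,0]-.53)<.06)&(w[...,1]<-.16)&(w[...,1]>-.31)&(z>.08)&(z<.19)
    q=w[m]; print("handle rubber",len(q),q.mean(0).round(4),q.min(0).round(3),q.max(0).round(3))
E
```

```text
lift [0.5424 0.167  0.08  ] [0.5429 0.1707 0.08  ]
saddle [ 0.5314 -0.03    0.065 ] [ 0.5349 -0.0243  0.065 ]
grip [ 0.5196 -0.2479  0.142 ]
shim corners [[0.47, 0.205], [0.481, 0.16], [0.422, 0.143], [0.414, 0.19]]
top0 saddle pts 70 [ 0.5324 -0.0286  0.0661] [ 0.5332 -0.0295  0.0658]
lug 274 [0.5424 0.1697 0.0816] ((541.9351806640625, 169.5194091796875), (51.31328201293945, 55.12921142578125), 1.8588449954986572)
handle rubber 151 [ 0.5201 -0.2454  0.1432] [ 0.509 -0.275  0.118] [ 0.531 -0.217  0.163]
side0 saddle pts 78 [ 0.5297 -0.0308  0.0645] [ 0.5287 -0.0301  0.0641]
lug 208 [0.5382 0.1695 0.081 ] ((539.0109252929688, 170.5485382080078), (55.60344696044922, 63.132041931152344), 3.394062042236328)
handle rubber 134 [ 0.5137 -0.2518  0.1442] [ 0.505 -0.278  0.119] [ 0.527 -0.218  0.16 ]
```

```bash
python3 -m jog '{"delta_pos":[[0.36,-0.7,0],[0.36,-0.7,0],[0.36,-0.7,0],[0.36,-0.7,0],[0.36,-0.7,0],[0.36,-0.7,0],[0.36,-0.7,0],[0.36,-0.7,0],[0.36,-0.7,0],[0.36,-0.7,0]],"turn":[[0,0,-0.45],[0,0,-0.45],[0,0,-0.45],[0,0,-0.45],[0,0,-0.45],[0,0,-0.45],[0,0,-0.45],[0,0,-0.45],[0,0,-0.45],[0,0,-0.45]],"hand":[1,1,1,1,1,1,1,1,1,1]}'
python3 -m jog '{"delta_pos":[[0.35,-0.63,0],[0.35,-0.63,0],[0.35,-0.63,0],[0.35,-0.63,0],[0.35,-0.63,0],[0.35,-0.63,0],[0.35,-0.63,0],[0.35,-0.63,0],[0,0,-0.8],[0,0,-0.8]],"turn":[[0,0,-0.55],[0,0,-0.55],[0,0,-0.55],[0,0,-0.55],[0,0,-0.55],[0,0,-0.55],[0,0,-0.55],[0,0,-0.55],[0,0,0],[0,0,0]],"hand":[1,1,1,1,1,1,1,1,1,1]}'
```

```text
time: 1.1
ee_pos: [0.3903, 0.1567, 0.2311]
tcp_rot: [-180.0, -0.0, 121.4]
wrist_force: [0.5, 0.7, -0.5]
opening: 0.0854
time: 2.1
ee_pos: [0.5309, -0.0949, 0.1504]
tcp_rot: [179.9, 0.0, 86.2]
wrist_force: [-0.5, 0.1, 0.0]
opening: 0.0853
```

```bash
python3 -m jog '{"delta_pos":[[-0.06,0.02,-0.6],[0,0,-0.6],[0,0,-0.5],[0,0,-0.3],[0,0,-0.3],[0,0,-0.2],[0,0,-0.14],[0,0,0],[0,0,0],[0,0,0]],"turn":[[0,0,0],[0,0,0.05],[0,0,0],[0,0,0],[0,0,0],[0,0,0],[0,0,0],[0,0,0],[0,0,0],[0,0,0]],"hand":[1,1,1,1,1,1,1,1,0.5,0.3]}' 30
python3 - <<'E'
from h import *
snap("side","s1")
E
```

```text
time: 3.1
ee_pos: [0.5275, -0.0928, 0.0201]
tcp_rot: [179.9, 0.0, 86.8]
wrist_force: [-1.0, -0.3, 0.1]
opening: 0.0589
```

View pics/s1.png

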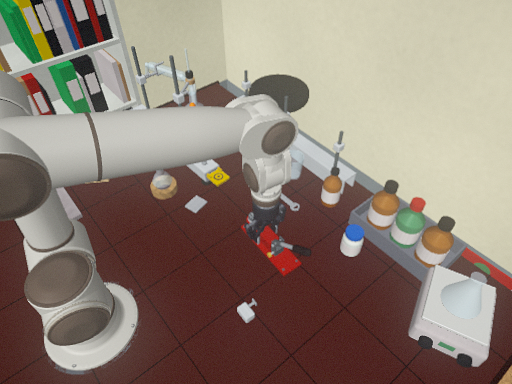

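The gripper straddles the reservoir at about (265,230), and the path to the lug at (218,177) is clear. I'll close on the jack, then slide it most of the way.

```bash
python3 -m jog '{"delta_pos":[[0,0,0],[0,0,0],[0,0,0],[0,0,0],[0,0,0],[0,0,0],[0,0.1,0],[0,0.2,0],[0,0.3,0],[0,0.3,0]],"turn":[[0,0,0],[0,0,0],[0,0,0],[0,0,0],[0,0,0],[0,0,0],[0,0,0],[0,0,0],[0,0,0],[0,0,0]],"hand":[-1,-1,-1,-1,-1,-1,-1,-1,-1,-1]}' 50
python3 -m jog '{"delta_pos":[[0.05,0.3,0],[0.05,0.3,0],[0.05,0.3,0],[0.05,0.3,0],[0.05,0.2,0],[0.05,0.1,0],[0.04,0,0],[0,0,0],[0,0,0],[0,0,0]],"turn":[[0,0,0.1],[0,0,0.1],[0,0,0.1],[0,0,0.1],[0,0,0.1],[0,0,0.1],[0,0,0.1],[0,0,0],[0,0,0],[0,0,0]],"hand":[-1,-1,-1,-1,-1,-1,-1,-1,-1,-1]}'
python3 - <<'E'
from h import *
snap("side","s2"); snap("top","t2")
for n in("s2","t2"):
    im=cv2.imread(f"pics/{n}.png"); a=im[140:290,160:340] if n=="s2" else im[160:250,170:370]
    cv2.imwrite(f"pics/{n}c.png",cv2.resize(a,None,fx=4,fy=4,interpolation=cv2.INTER_NEAREST))
E
```

```text
time: 4.15
ee_pos: [0.5275, -0.0491, 0.0203]
tcp_rot: [179.9, 0.2, 86.6]
wrist_force: [0.4, -10.6, 6.8]
opening: 0.0395
time: 5.15
ee_pos: [0.5435, 0.027, 0.0204]
tcp_rot: [-180.0, 0.0, 92.3]
wrist_force: [-6.0, -1.0, 12.1]
opening: 0.0392
```

View pics/s2c.png

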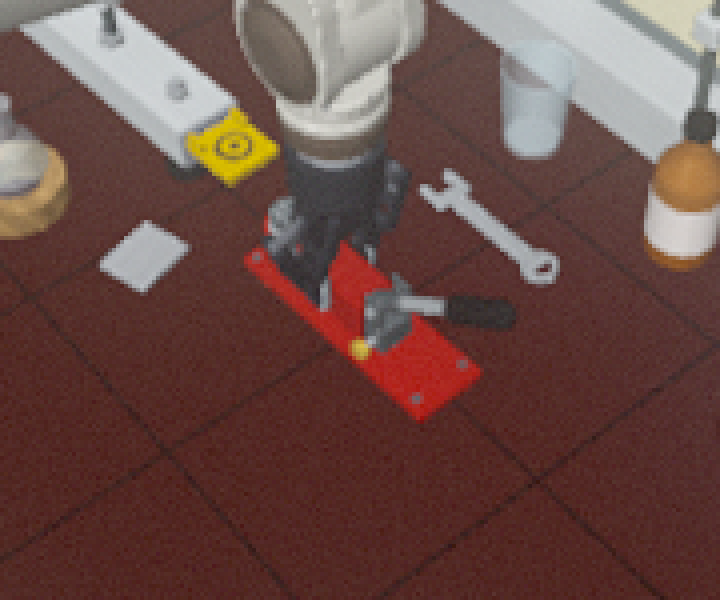

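View pics/t2c.png

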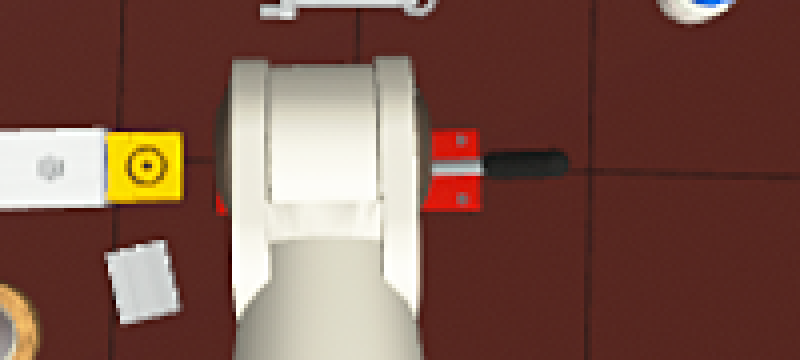

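The jack has followed. Top crop: the dot is at (147,166) and the base back corners are at (480,130) and (480,211). Side crop: the base corners are at (245,262), (420,420) and (482,372). I'll compute the remaining shift.

```bash
python3 - <<'E'
from h import *
t,wt=load("t2"); s,ws=load("s2")
T=lambda x,y,z: ray(t,x/4+170-.5,y/4+160-.5,z); S=lambda x,y,z: ray(s,x/4+160-.5,y/4+140-.5,z)
print("lift",T(147,166,.08).round(4),S(234,146,.08).round(4))
print("top back",T(480,130,.012).round(4),T(480,211,.012).round(4))
a,b,c=S(245,262,.012),S(420,420,.012),S(482,372,.012); print("side",a.round(4),b.round(4),c.round(4))
d=a-b; print("yaw",np.degrees(np.arctan2(d[1],d[0])),np.linalg.norm(d), np.linalg.norm(b-c))
for n,c_,w in(("t",t,wt),("s",s,ws)):
    f=c_["frame"].astype(int); R,G,B=f[...,0],f[...,1],f[...,2]; z=w[...,2]
    m=(R>130)&(G<60)&(B<60)&(w[...,0]>.4)&(w[...,0]<.65)&(w[...,1]>-.2)&(w[...,1]<.2)&(z>.006)&(z<.02)
    q=w[m]; r=cv2.minAreaRect((q[:,:2]*1000).astype(np.float32)); print(n,len(q),r)
E
```

```text
lift [0.5419 0.1672 0.08  ] [0.5422 0.1704 0.08  ]
top back [ 0.5819 -0.1046  0.012 ] [ 0.5138 -0.1061  0.012 ]
side [0.5042 0.1113 0.012 ] [ 0.5126 -0.1056  0.012 ] [ 0.5798 -0.102   0.012 ]
yaw 92.20830452833555 0.21705304329131714 0.06735054335246655
t 173 ((545.2478637695312, 5.4699249267578125), (67.29076385498047, 218.76734924316406), 1.5942806005477905)
s 525 ((541.168212890625, 6.780052185058594), (69.84976196289062, 222.22230529785156), 2.532916307449341)
```

```bash
python3 -m jog '{"delta_pos":[[0.01,0.15,0],[0.01,0.25,0],[0.01,0.25,0],[0.01,0.25,0],[0.01,0.25,0],[0,0.2,0],[0,0.15,0],[0,0.07,0],[0,0,0],[0,0,0]],"turn":[[0,0,0.03],[0,0,0],[0,0,0],[0,0,0],[0,0,0],[0,0,0],[0,0,0],[0,0,0],[0,0,0],[0,0,0]],"hand":[-1,-1,-1,-1,-1,-1,-1,-1,-1,-1]}'
python3 - <<'E'
from h import *
snap("side","s3"); snap("top","t3")
for n in("s3","t3"):
    im=cv2.imread(f"pics/{n}.png"); a=im[120:270,140:320] if n=="s3" else im[160:250,150:350]
    cv2.imwrite(f"pics/{n}c.png",cv2.resize(a,None,fx=4,fy=4,interpolation=cv2.INTER_NEAREST))
E
```

```text
time: 6.25
ee_pos: [0.547, 0.105, 0.0203]
tcp_rot: [179.9, 0.1, 92.5]
wrist_force: [0.2, -5.2, 8.5]
opening: 0.0396
```

View pics/s3c.png

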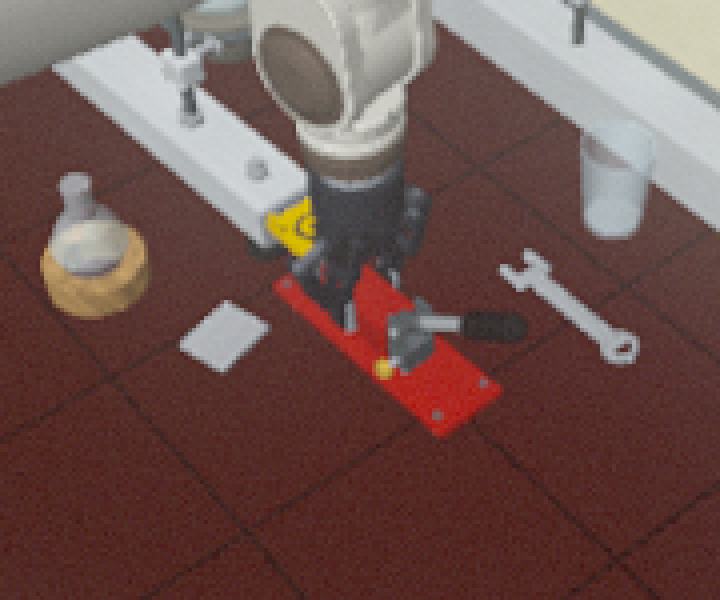

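View pics/t3c.png

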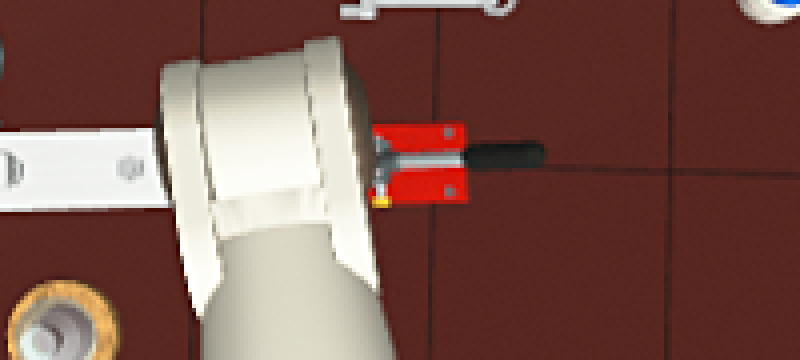

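The saddle end is now under the lug. Top crop: the base back corners are at (467,124) and (467,204). Side crop: the base corners are at (272,284), (440,437) and (503,389). Nothing else has moved. Checking the alignment next.

```bash
python3 - <<'E'
from h import *
t,wt=load("t3"); s,ws=load("s3")
T=lambda x,y,z: ray(t,x/4+150-.5,y/4+160-.5,z); S=lambda x,y,z: ray(s,x/4+140-.5,y/4+120-.5,z)
d=np.array([np.cos(np.radians(92.4)),np.sin(np.radians(92.4)),0])
a,b=T(467,124,.012),T(467,204,.012); print("top back",a.round(4),b.round(4),"saddle",((a+b)/2+.195*d).round(4), "lift(top) .542 .1675")
a,b,c=S(272,284,.012),S(440,437,.012),S(503,389,.012); v=a-b
print("side",a.round(4),b.round(4),c.round(4),np.degrees(np.arctan2(v[1],v[0])),"saddle",((b+c)/2+.195*d).round(4),"lift(side) .5425 .1700")
for n,c_,w in(("t",t,wt),("s",s,ws)):
    f=c_["frame"].astype(int); R,G,B=f[...,0],f[...,1],f[...,2]; z=w[...,2]
    m=(R>130)&(G<60)&(B<60)&(w[...,0]>.4)&(w[...,0]<.65)&(w[...,1]>-.2)&(w[...,1]<.25)&(z>.006)&(z<.02)
    q=w[m]; r=cv2.minAreaRect((q[:,:2]*1000).astype(np.float32)); print(n,len(q),r, np.percentile(q[:,1],1))
E
```

```text
top back [ 0.5848 -0.0262  0.012 ] [ 0.5175 -0.0279  0.012 ] saddle [0.543  0.1678 0.012 ] lift(top) .542 .1675
side [0.5082 0.1951 0.012 ] [ 0.5154 -0.0287  0.012 ] [ 0.5857 -0.0234  0.012 ] 91.82478508620652 saddle [0.5424 0.1688 0.012 ] lift(side) .5425 .1700
t 270 ((550.1268310546875, 14.06036376953125), (64.13189697265625, 80.86273956298828), 1.5584038496017456) -0.02677390318913215
s 478 ((545.2057495117188, 83.17878723144531), (69.53589630126953, 221.33935546875), 2.5484848022460938) -0.02586248976384978
```

Both cameras put the saddle within about 1 mm of the lift point. I'll release, rise, and move over the handle with the fingers shut.

```bash
python3 -m jog '{"delta_pos":[[0,0,0],[0,0,0],[0,0,0],[0,0,0],[0,0,0.5],[0,0,0.9],[0,0,0.9],[0,0,0.9],[0,0,0.4],[0.03,-0.7,0]],"turn":[[0,0,0],[0,0,0],[0,0,0],[0,0,0],[0,0,0],[0,0,0],[0,0,0],[0,0,0],[0,0,0],[0,0,0]],"hand":[0.2,0.5,1,1,1,1,1,1,1,1]}'
python3 -m jog '{"delta_pos":[[0.03,-0.9,0],[0.03,-0.9,0],[0.02,-0.5,0],[0,0,0],[0,0,0],[0,0,0],[0,0,0],[0,0,0],[0,0,0],[0,0,0]],"turn":[[0,0,0],[0,0,0],[0,0,0],[0,0,0],[0,0,0],[0,0,0],[0,0,0],[0,0,0],[0,0,0],[0,0,0]],"hand":[1,1,-1,-1,-1,-1,-1,-1,-1,-1]}'
python3 - <<'E'
from h import *
snap("side","s4"); snap("top","t4")
for n in("s4","t4"):
    im=cv2.imread(f"pics/{n}.png"); a=im[120:270,140:320] if n=="s4" else im[160:250,150:350]
    cv2.imwrite(f"pics/{n}c.png",cv2.resize(a,None,fx=4,fy=4,interpolation=cv2.INTER_NEAREST))
E
```

```text
time: 7.35
ee_pos: [0.5493, 0.0731, 0.203]
tcp_rot: [179.7, -0.1, 92.8]
wrist_force: [0.4, -0.2, -0.0]
opening: 0.0855
time: 8.35
ee_pos: [0.552, -0.0438, 0.1993]
tcp_rot: [180.0, -0.0, 92.6]
wrist_force: [-0.4, -0.1, -1.0]
opening: 0.0001
```

View pics/s4c.png

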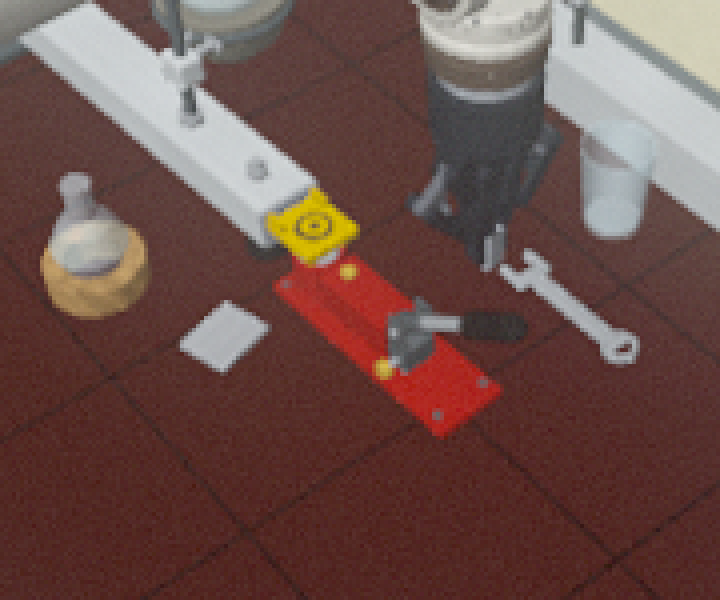

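View pics/t4c.png

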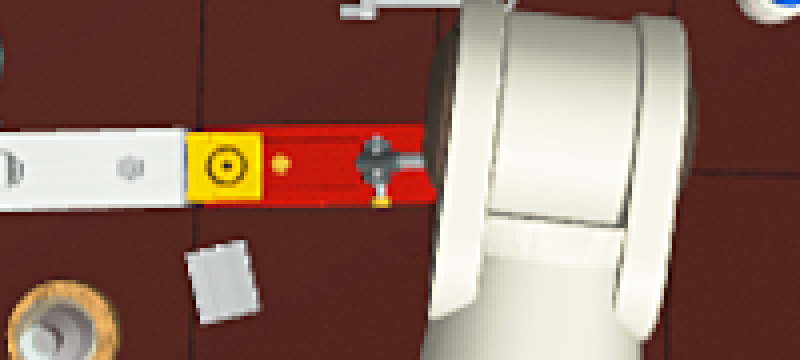

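The jack stays put after release (its corner is still at (440,437) in the crop) and the fingers are shut above the grip. Now the first stroke, following the handle's arc.

```bash
python3 -m jog '{"delta_pos":[[0.01,0,-0.95],[0,-0.12,-0.17],[0.01,-0.12,-0.17],[0,-0.1,-0.18],[0.01,-0.1,-0.18],[0,-0.07,-0.19],[0,-0.07,-0.19],[0,-0.03,-0.14],[0,-0.03,-0.14],[0,-0.01,-0.1]],"turn":[[0,0,0],[0,0,0],[0,0,0],[0,0,0],[0,0,0],[0,0,0],[0,0,0],[0,0,0],[0,0,0],[0,0,0]],"hand":[-1,-1,-1,-1,-1,-1,-1,-1,-1,-1]}'
python3 - <<'E'
from h import *
snap("side","s5")
im=cv2.imread("pics/s5.png"); cv2.imwrite("pics/s5c.png",cv2.resize(im[120:270,140:320],None,fx=4,fy=4,interpolation=cv2.INTER_NEAREST))
print(bot.get_obs()["wrist_force"],bot.get_obs()["ee_pos"])
E
```

```text
time: 9.45
ee_pos: [0.5541, -0.0776, 0.0789]
tcp_rot: [179.9, 0.1, 92.6]
wrist_force: [0.7, -2.9, 5.1]
opening: -0.0
[ 2.68112305 -1.50599879  4.47826549] [ 0.55380986 -0.0774706   0.07807661]
```

View pics/s5c.png

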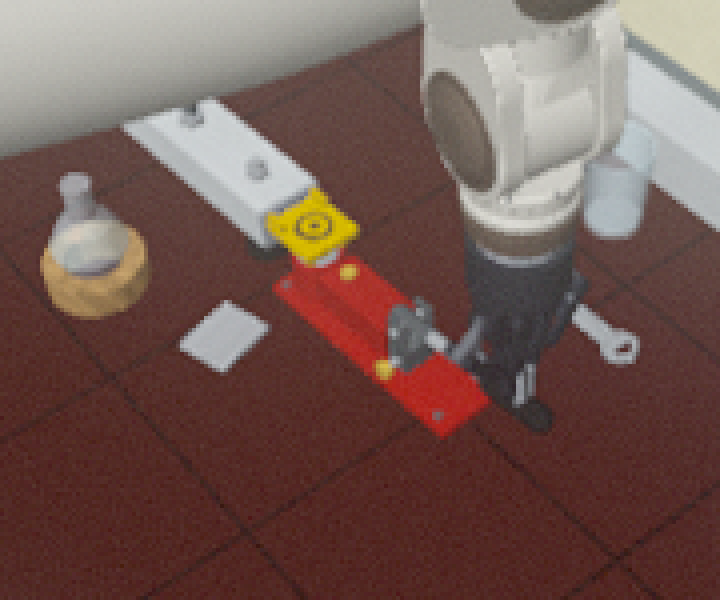

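The handle is nearly down and the jack's corner is still at (440,437). Pressing the last few millimetres to the stop.

```bash
python3 -m jog '{"delta_pos":[[0,-0.01,-0.04],[0,0,-0.03],[0,0,-0.03],[0,0,-0.02],[0,0,0],[0,0,0],[0,0,0],[0,0,0],[0,0,0],[0,0,0]],"turn":[[0,0,0],[0,0,0],[0,0,0],[0,0,0],[0,0,0],[0,0,0],[0,0,0],[0,0,0],[0,0,0],[0,0,0]],"hand":[-1,-1,-1,-1,-1,-1,-1,-1,-1,-1]}'
```

```text
time: 10.5
ee_pos: [0.554, -0.0778, 0.0734]
tcp_rot: [179.9, 0.1, 92.6]
wrist_force: [-0.0, -3.5, 5.5]
opening: 0.0001
```

```bash
python3 -m jog '{"delta_pos":[[0,0,-0.02],[0,0,-0.02],[0,0,0],[0,0,0],[0,0,0],[0,0,0],[0,0,0],[0,0,0],[0,0,0],[0,0,0]],"turn":[[0,0,0],[0,0,0],[0,0,0],[0,0,0],[0,0,0],[0,0,0],[0,0,0],[0,0,0],[0,0,0],[0,0,0]],"hand":[-1,-1,-1,-1,-1,-1,-1,-1,-1,-1]}'
python3 - <<'E'
from h import *
snap("side","s6"); snap("top","t6")
for t in("s4","s6","t4","t6"):
    c,w=load(t); f=c["frame"].astype(int); R,G,B=f[...,0],f[...,1],f[...,2]; z=w[...,2]
    m=(abs(w[...,0]-.54)<.045)&(abs(w[...,1]-.17)<.045)&(z>.07)&(z<.12)&(R>150)&(G>110)&(B<110)
    m2=(R>170)&(B>170)&(abs(w[...,0]-.53)<.015)&(w[...,1]>.215)&(w[...,1]<.28)&(z>.08)&(z<.13)
    v=np.argwhere(m).mean(0)
    print(t,m.sum(),"lug z",(z[m].mean()*1000).round(2),"px",v.round(2),"rail z",m2.sum(),(np.median(z[m2])*1000).round(2))
E
```

```text
time: 11.5
ee_pos: [0.5541, -0.078, 0.0723]
tcp_rot: [179.9, 0.1, 92.6]
wrist_force: [-1.8, -4.0, 11.6]
opening: 0.0003
s4 231 lug z 81.5 px [176.48 217.03] rail z 99 92.81
s6 230 lug z 81.42 px [176.51 217.08] rail z 101 93.21
t4 277 lug z 81.33 px [200.83 205.34] rail z 179 90.89
t6 278 lug z 81.29 px [200.81 205.31] rail z 182 91.02
```

At the stop (11.6 N, and z agrees with the geometry). The lug hasn't lifted yet, as expected: the first ~5 mm only closes the gap. Next the up-stroke, then stroke 2.

```bash
python3 -m jog '{"delta_pos":[[0,0.02,0.28],[0,0.05,0.28],[0,0.11,0.28],[0,0.14,0.28],[-0.01,0.17,0.28],[-0.01,0.17,0.3],[0,0,0],[0,0,0],[0,0,0],[0,0,-0.1]],"turn":[[0,0,0],[0,0,0],[0,0,0],[0,0,0],[0,0,0],[0,0,0],[0,0,0],[0,0,0],[0,0,0],[0,0,0]],"hand":[-1,-1,-1,-1,-1,-1,-1,-1,-1,-1]}'
python3 -m jog '{"delta_pos":[[0.01,-0.12,-0.17],[0.01,-0.12,-0.17],[0,-0.1,-0.18],[0,-0.1,-0.18],[0,-0.07,-0.19],[0,-0.07,-0.19],[0,-0.03,-0.14],[0,-0.03,-0.14],[0,-0.01,-0.1],[0,-0.01,-0.06]],"turn":[[0,0,0],[0,0,0],[0,0,0],[0,0,0],[0,0,0],[0,0,0],[0,0,0],[0,0,0],[0,0,0],[0,0,0]],"hand":[-1,-1,-1,-1,-1,-1,-1,-1,-1,-1]}'
python3 -m jog '{"delta_pos":[[0,0,-0.04],[0,0,-0.02],[0,0,-0.02],[0,0,0],[0,0,0],[0,0,0],[0,0,0],[0,0,0],[0,0,0],[0,0,0]],"turn":[[0,0,0],[0,0,0],[0,0,0],[0,0,0],[0,0,0],[0,0,0],[0,0,0],[0,0,0],[0,0,0],[0,0,0]],"hand":[-1,-1,-1,-1,-1,-1,-1,-1,-1,-1]}'
cat > m.py <<'E'
from h import *
import sys
k=sys.argv[1]
snap("side","s"+k); snap("top","t"+k)
im=cv2.imread(f"pics/s{k}.png"); cv2.imwrite(f"pics/s{k}c.png",cv2.resize(im[120:270,140:320],None,fx=4,fy=4,interpolation=cv2.INTER_NEAREST))
im=cv2.imread(f"pics/t{k}.png"); cv2.imwrite(f"pics/t{k}c.png",cv2.resize(im[160:250,150:350],None,fx=4,fy=4,interpolation=cv2.INTER_NEAREST))
for t in("s4","s"+k,"t4","t"+k):
    c,w=load(t); f=c["frame"].astype(int); R,G,B=f[...,0],f[...,1],f[...,2]; z=w[...,2]
    m=(abs(w[...,0]-.54)<.045)&(abs(w[...,1]-.17)<.045)&(z>.07)&(z<.12)&(R>150)&(G>110)&(B<110)
    m2=(R>170)&(B>170)&(abs(w[...,0]-.53)<.015)&(w[...,1]>.215)&(w[...,1]<.28)&(z>.08)&(z<.13)
    v=np.argwhere(m).mean(0)
    print(t,m.sum(),"lug z",(z[m].mean()*1000).round(2),"px",v.round(2),"rail z",m2.sum(),(np.median(z[m2])*1000).round(2))
E
python3 m.py 7
```

```text
time: 12.6
ee_pos: [0.5525, -0.0445, 0.1503]
tcp_rot: [-180.0, 0.0, 92.6]
wrist_force: [0.3, -0.4, -0.9]
opening: -0.0005
time: 13.6
ee_pos: [0.5543, -0.0784, 0.0746]
tcp_rot: [179.9, 0.1, 92.5]
wrist_force: [3.9, -2.6, 6.9]
opening: -0.0
time: 14.6
ee_pos: [0.5545, -0.0786, 0.0722]
tcp_rot: [179.8, 0.1, 92.5]
wrist_force: [-0.2, -3.7, 13.1]
opening: 0.0002
s4 231 lug z 81.5 px [176.48 217.03] rail z 99 92.81
s7 226 lug z 86.16 px [175.34 216.99] rail z 97 96.71
t4 277 lug z 81.33 px [200.83 205.34] rail z 179 90.89
t7 281 lug z 86.33 px [200.75 205.26] rail z 190 95.19
```

```bash
sleep 1
python3 -m jog '{"delta_pos":[[0,0.02,0.28],[0,0.05,0.28],[0,0.11,0.28],[0,0.14,0.28],[-0.01,0.17,0.28],[-0.01,0.17,0.3],[0,0,0],[0,0,0],[0,0,0],[0,0,-0.1]],"turn":[[0,0,0],[0,0,0],[0,0,0],[0,0,0],[0,0,0],[0,0,0],[0,0,0],[0,0,0],[0,0,0],[0,0,0]],"hand":[-1,-1,-1,-1,-1,-1,-1,-1,-1,-1]}'
python3 m.py 8
```

```text
time: 15.7
ee_pos: [0.5525, -0.0444, 0.1503]
tcp_rot: [-180.0, 0.0, 92.6]
wrist_force: [0.4, 0.5, 0.6]
opening: -0.0002
s4 231 lug z 81.5 px [176.48 217.03] rail z 99 92.81
s8 230 lug z 85.91 px [175.4  216.97] rail z 100 96.47
t4 277 lug z 81.33 px [200.83 205.34] rail z 179 90.89
t8 280 lug z 86.08 px [200.76 205.25] rail z 189 95.34
```

```bash
sleep 1
```

```text
(no output)
```

View pics/s8c.png

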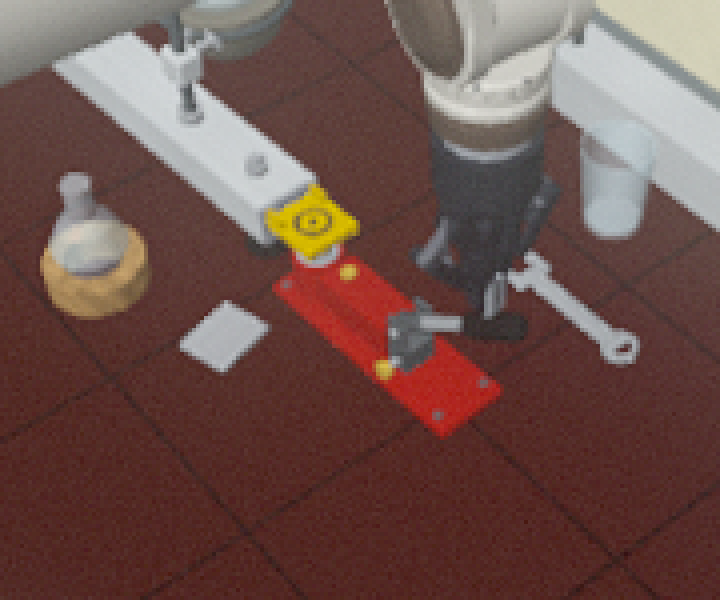

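View pics/t8c.png

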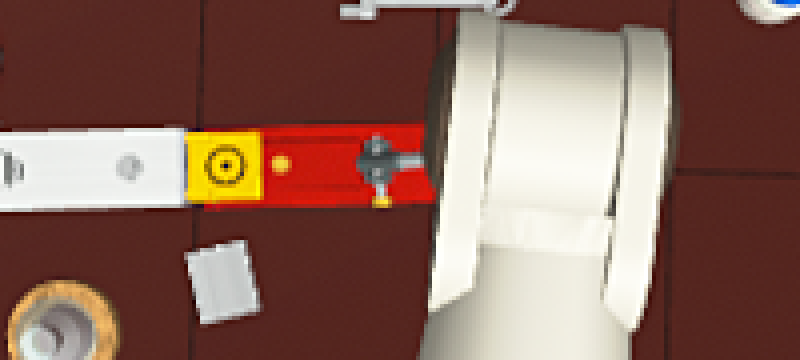

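The lug is up about 4.7 mm, the handle is back up, and the jack hasn't shifted (its corner is still at (440,437)). Stroke 3 should bring the foot to about 8 mm.

```bash
python3 -m jog '{"delta_pos":[[0.01,-0.12,-0.17],[0.01,-0.12,-0.17],[0,-0.1,-0.18],[0,-0.1,-0.18],[0,-0.07,-0.19],[0,-0.07,-0.19],[0,-0.03,-0.14],[0,-0.03,-0.14],[0,-0.01,-0.1],[0,-0.01,-0.06]],"turn":[[0,0,0],[0,0,0],[0,0,0],[0,0,0],[0,0,0],[0,0,0],[0,0,0],[0,0,0],[0,0,0],[0,0,0]],"hand":[-1,-1,-1,-1,-1,-1,-1,-1,-1,-1]}'
python3 -m jog '{"delta_pos":[[0,0,-0.04],[0,0,-0.02],[0,0,-0.03],[0,0,0],[0,0,0],[0,0,0],[0,0,0],[0,0,0],[0,0,0],[0,0,0]],"turn":[[0,0,0],[0,0,0],[0,0,0],[0,0,0],[0,0,0],[0,0,0],[0,0,0],[0,0,0],[0,0,0],[0,0,0]],"hand":[-1,-1,-1,-1,-1,-1,-1,-1,-1,-1]}'
python3 m.py 9
```

```text
time: 16.8
ee_pos: [0.5544, -0.0786, 0.0748]
tcp_rot: [179.9, 0.1, 92.5]
wrist_force: [2.0, -2.7, 5.7]
opening: 0.0002
time: 17.8
ee_pos: [0.5546, -0.0788, 0.072]
tcp_rot: [179.8, 0.1, 92.5]
wrist_force: [-2.6, -4.6, 16.1]
opening: -0.0004
s4 231 lug z 81.5 px [176.48 217.03] rail z 99 92.81
s9 224 lug z 90.95 px [174.29 216.75] rail z 100 101.05
t4 277 lug z 81.33 px [200.83 205.34] rail z 179 90.89
t9 295 lug z 90.78 px [200.78 204.88] rail z 191 99.84
```

```bash
sleep 1
```

```text
(no output)
```

View pics/s9c.png

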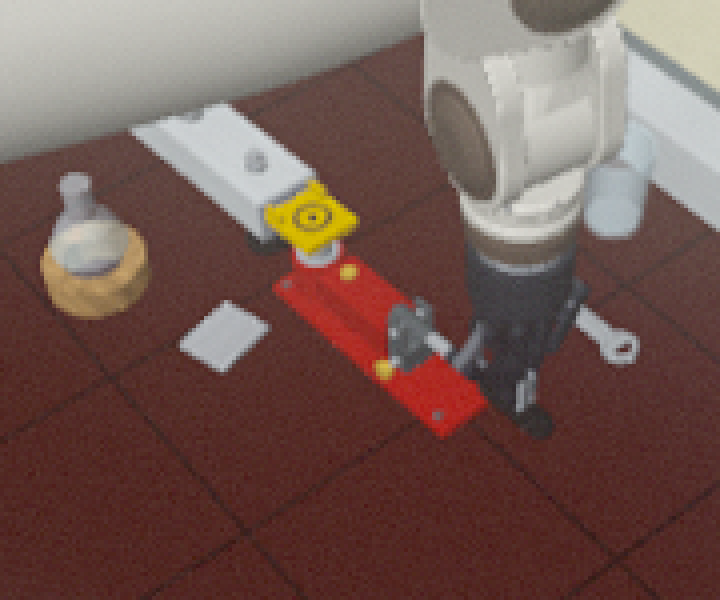

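View pics/t9.png

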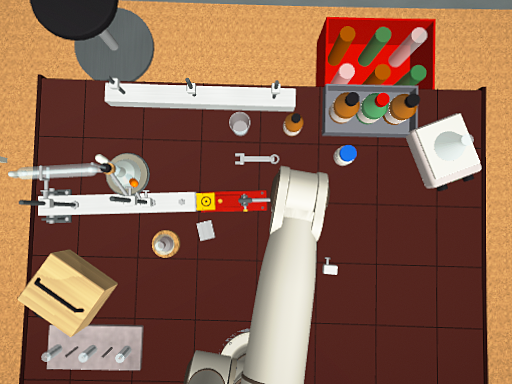

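```bash
python3 - <<'E'
from h import *
o=bot.get_obs(); print(o["time"],o["ee_pos"].round(4),o["wrist_force"].round(1))
print(ticket.job_done())
E
```

```text
17.9 [ 0.5546 -0.0788  0.072 ] [-1.3 -3.4 15.5]
the job is handed in; nothing more can be done
None
```

The levelling foot is up about 8 mm, inside your 6 to 14 mm range, and I handed the job in at 17.9 s with the arm still pressing the handle fully down.

- **Placing:** I gripped the jack by its reservoir, slid it along the bench until the saddle was under the lug, and released it. Before I released it, both cameras put the saddle within about 1 mm of the lift point; their calibration is only good to about 2 mm.
- **Pumping:** I gave it three full strokes with the fingers shut, letting the handle come right up in between. The first stroke only closed the gap to the lug.
- **Lift:** The lug rose about 9.5 mm by both cameras (9.45 mm each). That makes about 8.0 mm at the foot by the 0.85 ratio. Rail-top depth near the foot gave 8.2 to 9 mm. I did not measure the foot's gap directly. A fourth stroke would have given about 12 mm, so I stopped at three.
- **Holding:** The handle is on its bottom stop, pressed with about 15.5 N against 5 to 7 N while pumping. The height also matches the expected stop.
- **Rest of the bench:** The jack did not visibly shift while pumping, and the other items look unmoved in the last pictures, where the arm does not hide them. No check failed.

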